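# Ready the blower duct for an airflow reading

## Task

Get the blower duct ready for an airflow reading: slide the flush damper plate all the way open, away from you, and swivel the flat cover sideways on its pivot screw until the measuring port is completely uncovered. Leave both like that, and do not disturb the other things lying about.

Things in the scene. Friction and masses are not known exactly. Their poses are not given: they have to be found in the camera images.
- duct: Fixed grey sheet-metal air duct on the bench, a flat box 250 (x) x 340 (y) mm, 70 high; origin under its centre, x away from the robot (yaw within 0.35 rad), towards its blower (156 mm wide, 142 high, starting 157 mm from the origin). On its top, 75 mm either side of the middle, lie the damper frame and the port plate, either one on the left; both are aligned with the duct.
- damper_frame: Aluminium frame of the slide damper, 200 (x) x 92 (y) mm, 8 high, fixed on the duct; origin at the centre of its underside (70 mm above the bench). Recessed in it runs a plain steel slide plate; the end of the recess nearer the robot has the barred black air opening, the far end is blank floor.
- damper_top (a point): Centre of the top face of the damper's slide plate: smooth steel, 88 (x) x 66 (y) mm, 5.5 thick, no handle, flush with the frame (78 mm above the bench). Axes as the frame's. It does not give when pressed; sliding takes about 1.5 to 2 N, so it is dragged by friction, a fingertip pressing down with about 8 to 20 N.
- damper (a joint): Travel of the slide plate along +x of the frame (away from the robot), m: 0 = shut (plate over the air opening, at the end nearer the robot), 0.08 = fully open, against the far stop. It starts at 0 to 0.015 and stays where it is left.
- port_plate: Thin aluminium plate 200 (x) x 92 (y) mm, 1.5 thick, fixed on the duct; carries the measuring port and its swivel cover. Origin at the centre of its underside (70 mm above the bench).
- port (a point): Centre of the measuring port: a black hole of 36 mm diameter in a flat steel ring of 48 mm diameter, 3 mm above the duct's top; 30 mm from the plate's centre towards the robot.
- pivot (a point): Pivot screw of the cover, 12 mm above the duct's top, vertical axis, 70 mm from the port on the side away from the robot. The screw head (16 mm wide) rises 5 mm above the point.
- cover_disc (a point): Centre of the top face of the cover's round end, 70 mm from the pivot. The cover is one flat dark steel piece, 8 mm thick (4 to 12 mm above the duct's top): a 64 mm disc, a 30 mm wide neck, a 30 mm eye round the pivot screw. It starts over the port. Fingertips 5 to 8 mm above the duct's top can push its edge sideways and still pass over the port's ring.
- cover (a joint): Angle of the cover about the pivot, rad, seen from above anticlockwise positive: 0 = straight over the port, neck towards the robot, stops at -1.3 and +1.3. It starts within 0.15 of 0, is held by light friction (about 1 N at the disc) and stays where it is left.
- tin: Bystander: small round open steel tin, 48 mm wide, 30 high, standing on the duct's top between the two modules at the robot's end; origin under its centre.
- junction_box: Bystander: open steel junction box 90 x 90 x 40 mm on the bench just left of the duct; origin under its centre.
- lampholder: Bystander: white porcelain lampholder, 100 mm wide, 50 high, on the left of the bench.
- screwdriver: Bystander: screwdriver 200 mm long lying on the right of the bench.
- multimeter: Bystander: black multimeter 150 x 80 x 40 mm on the left of the bench.
- timber: Bystander: wooden offcut 140 x 50 x 35 mm on the right of the bench.
- wall_switch: Bystander: white wall switch 120 x 75 x 15 mm on the right of the bench, far from the robot.

How it is judged:
By the outcome, as a careful person would: the job done as asked, in the order asked, and still so for the second after the job is handed in, with the robot touching nothing.
It also fails if it takes over 48 s, if anything falls off the work surface, if the arm or the gripper's body presses on something with over 40 N, if the wrist force passes 120 N, or if a joint passes its speed limit or range.

## Robot

A 7-joint arm with a two-finger parallel gripper is mounted at the origin on the work surface. World frame = base frame: x ahead of the robot, y to its left, z up, the work surface at z = 0. Lengths are in m, angles in rad, forces in N, time in s.
With the tool pointing down it reaches from about 0.4 to 0.85 m from the base axis. Payload 10.4 kg.
Tool frame: the origin (TCP) lies on the centre line of the jaws, within the pads' length; the fingertips stand 22 mm ahead of it and the grasp point (between the pads) lies 3 mm ahead of it; z points along the fingers, y is the line along which they close (so a half turn about z gives the same grasp; the last joint's range is limited). The gripper opens to 87 mm and grips with 3 to 60 N. Pads are 19 mm wide; open, the fingers measure 117 mm over their backs; the gripper's body (75 mm by 190 mm) begins 51 mm behind the grasp point.
Start: joints at [-1.16, 0.332, -0.065, 1.46, 0.022, 1.35, -0.088], TCP at [0.263, 0.567, 0.245] pointing down, gripper open.
Joint ranges: [-2.6, 2.6], [-0.5, 2.12], [-1.47, 1.34], [0.16, 2.42], [-1.27, 4.41], [0.06, 2.06], [-2.6, 2.6]. Speed limits (rad/s): [2.22, 2.22, 2.79, 2.79, 3.14, 3.14, 3.14].

## Interface

Orientations are given as a unit quaternion [x, y, z, w].
In Python, from bench import r gives the robot as it stands.
- The arm moves only by the tool creep_tool, called after ">>>" as a command line: name --argument value ..., lists and objects as JSON in quotes. Schema: {"type":"object","properties":{"ticks":{"type":"array","items":{"type":"array","prefixItems":[{"type":"array","items":{"type":"number"},"minItems":3,"maxItems":3},{"type":"number"},{"type":"number"}],"minItems":3,"maxItems":3},"minItems":1,"maxItems":12},"clamp_n":{"type":"number"},"only":{"type":"string"},"quiet":{"type":"boolean"},"lines":{"type":"string"}},"required":["ticks"],"additionalProperties":false}. ticks is a list of rows, 1 to 12 of them, each written [[dx, dy, dz], turn, opening]: dx, dy, dz in normalised numbers (1 is 1000 mm), then a turn about the tool's z in fractions of the full range, 1 being pi rad, then the finger opening in m; each row is the pose to reach, as a shift and turn from the pose commanded when the call began, along the tool's axes at that moment; what a row does not reach only later rows make up. A row lasts 1/10 s, in which the tool goes at most 0.05 m and 0.15 rad, less where a joint would pass 70% of its speed; a pose out of reach is approached as far as the arm can. The fingers move at their own pace and stop on an object; clamp_n is the grip in N (left out, the last holds). Time passes only in rows, so rows that do not move let the fingers close. The tool returns the time, the measured TCP pose, the force, the opening and the grip force at its end. only (a regular expression) keeps the lines of the reply that match it, lines (a string "A,B") keeps lines A to B, and quiet returns only ok. No shift or turn number may pass 1 either way. Input that does not fit is refused with a message, and nothing moves.
- r.read_state(): the state, without advancing time (a new reading comes with each control period).
- r.camera(name): name is "scene" or "top"; returns a dict with "img" (400x640x3 uint8, red, green, blue), "fx", "fy", "cx", "cy" (pixels), "k1" (the pictures are not rectified: a ray, as slopes to the right and down, at radius r is drawn at 1 + k1 r^2 times it, then the intrinsics apply), "pose" (4x4, takes a point from camera to world coordinates). Camera axes: x right, y down, z forward; pixel columns grow to the right and rows downward; lengths in m; the calibration is good to about 2 mm. A picture is of the moment at which its call begins. There is no depth.
- r.close_job(): hands the job in; it is judged then, once.
The state is a dict: "time": time; "joint_positions": joint angles; "joint_vel": joint speeds; "joint_torque": joint torques, N m; "ee_pos": TCP position; "eef_rot": TCP orientation; "ft_force": force on the tool from outside, world axes, zero at the start; "torque": the same for the moment, N m; "width": finger opening in m; "grip_force": force on a finger pad.
Only numpy, scipy, OpenCV 4.12 (cv2) and the standard library are available. Lean on these libraries where they do the work, as an engineer would, in place of code of your own. Each camera call takes 0.05 s, during which the arm holds its last target. There are 200 camera calls.

## Working session

There is one attempt and no reset: what is moved stays moved. The work goes in short steps, Python scripts to look and compute and a tool call to move; the robot and the scene stay as the last step left them, time stands still between calls to the robot, and variables do not carry over. Pictures are saved under pics/ and viewed, at most 10 in all, crops included, and the job is handed in when it is done.

```bash
ls; mkdir -p pics; python3 - <<'E'
from bench import r
import cv2,numpy as np
for n in ("top","scene"):
    c=r.camera(n); cv2.imwrite(f"pics/{n}0.png",c["img"][:,:,::-1]); print(n,c["fx"],c["fy"],c["cx"],c["cy"],c["k1"],np.round(c["pose"],4).tolist())
s=r.read_state(); print({k:np.round(v,4).tolist() for k,v in s.items()})
E
```

```text
bench.py
pics
top 429.96695533935866 429.96695533935866 314.01894128859095 205.3142364001599 -0.07914838356284208 [[-0.0071, -0.9863, 0.1646, 0.3373], [-1.0, 0.0077, 0.0028, 0.0053], [-0.004, -0.1646, -0.9863, 1.4059], [0.0, 0.0, 0.0, 1.0]]
scene 410.3867051237667 410.3867051237667 319.84199698548866 197.54064258487065 0.03507113593422749 [[-0.5318, 0.6238, -0.5728, 1.2166], [0.8468, 0.403, -0.3472, 0.4085], [0.0142, -0.6697, -0.7425, 0.9274], [0.0, 0.0, 0.0, 1.0]]
{'time': 0.1, 'joint_positions': [-1.1596, 0.3328, -0.0647, 1.4608, 0.0216, 1.3499, -0.0885], 'joint_vel': [0.0013, -0.0027, -0.0, -0.0, -0.0, 0.0001, -0.0001], 'joint_torque': [0.0026, -62.4544, 0.0254, -39.0718, -0.0614, 0.0366, 0.0], 'ee_pos': [0.2626, 0.5668, 0.2439], 'eef_rot': [0.2152, 0.9766, -0.0006, -0.0001], 'ft_force': [-0.9409, -0.1895, 0.5114], 'torque': [-0.0192, -0.004, 0.0138], 'grip_force': 0.0, 'width': 0.0872}
```

View pics/top0.png

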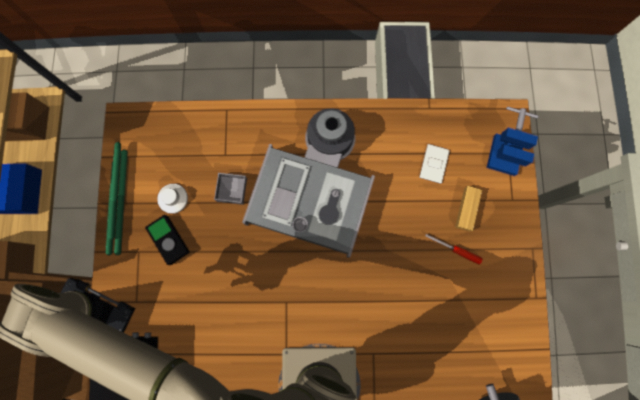

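View pics/scene0.png

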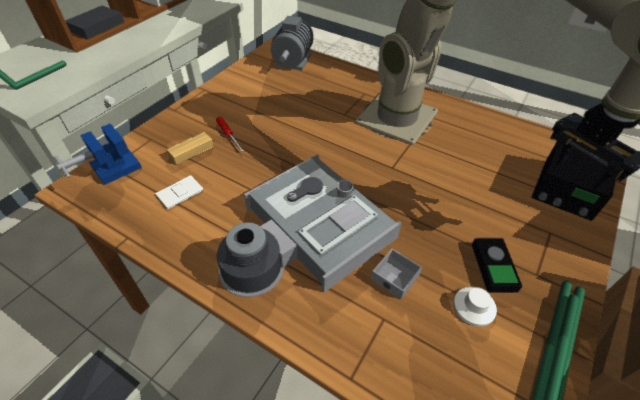

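The top view shows the duct at about (310,198). The damper frame is on the left at (288,190), and the port plate is on the right with the cover disc at (330,213) and the pivot at (335,190). The tin is at (301,222). The scene view agrees, and in it the arm is clear of the duct. I'll enlarge both views to measure.

```bash
python3 - <<'E'
import cv2,numpy as np
a=cv2.imread("pics/top0.png")[140:260,240:380]; b=cv2.imread("pics/scene0.png")[150:290,235:405]
cv2.imwrite("pics/topc.png",cv2.resize(a,None,fx=5,fy=5,interpolation=cv2.INTER_CUBIC))
cv2.imwrite("pics/scenec.png",cv2.resize(b,None,fx=4,fy=4,interpolation=cv2.INTER_CUBIC))
E
```

```text
(no output)
```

View pics/topc.png

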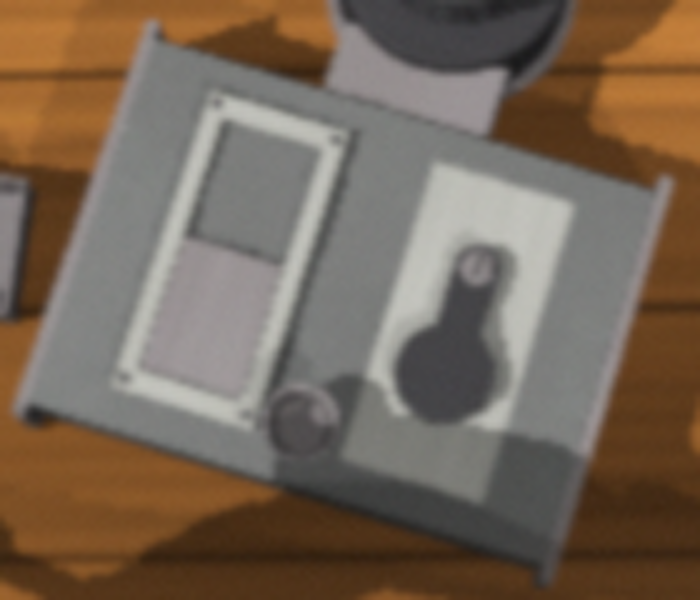

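View pics/scenec.png

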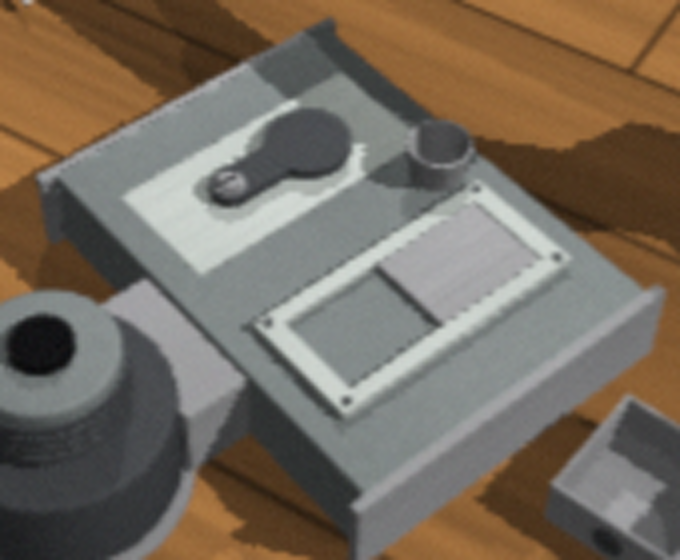

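The top crop shows:
- frame screws at (217,102), (337,138), (124,377) and (246,415)
- the slide plate nearly shut, with its far edge at (188,238)–(280,262)
- the pivot at (477,265)
- the disc centred at about (445,372)
- the tin at (303,425)

The scene crop shows the same screws at (347,401), (266,323), (557,258) and (477,188), the pivot at (228,183) and the disc at about (310,143). Next I'll triangulate these points.

```bash
cat > util.py <<'E'
import numpy as np,cv2
C={"top":(429.967,314.019,205.314,-0.07914838,[[-0.0071,-0.9863,0.1646,0.3373],[-1.0,0.0077,0.0028,0.0053],[-0.004,-0.1646,-0.9863,1.4059]],(240,140,5)),
"scene":(410.387,319.842,197.5406,0.035071,[[-0.5318,0.6238,-0.5728,1.2166],[0.8468,0.403,-0.3472,0.4085],[0.0142,-0.6697,-0.7425,0.9274]],(235,150,4))}
def ray(n,uv,crop=True):
    f,cx,cy,k,P,(ox,oy,s)=C[n]; P=np.array(P); uv=np.array(uv,float)
    if crop: uv=(uv+.5)/s-.5+[ox,oy]
    K=np.array([[f,0,cx],[0,f,cy],[0,0,1]])
    d=cv2.undistortPoints(uv.reshape(1,1,2),K,np.array([k,0,0,0,0]))[0,0]
    d=P[:,:3]@np.array([*d,1]); return P[:,3],d/np.linalg.norm(d)
def plane(n,uv,z,crop=True):
    o,d=ray(n,uv,crop); return o+d*(z-o[2])/d[2]
def tri(a,b,crop=True):
    A=0;B=0;R=[ray("top",a,crop),ray("scene",b,crop)]
    for o,d in R:
        M=np.eye(3)-np.outer(d,d);A=A+M;B=B+M@o
    p=np.linalg.solve(A,B); return p,np.linalg.norm((np.eye(3)-np.outer(R[0][1],R[0][1]))@(p-R[0][0]))*2
E
python3 - <<'E'
from util import *
pts=dict(FL=((217,102),(347,401)),FR=((337,138),(266,323)),NL=((124,377),(557,258)),NR=((246,415),(477,188)),piv=((477,265),(228,183)),disc=((445,372),(310,143)),plFarL=((188,238),(440,325)),plFarR=((280,262),(380,266)))
H=dict(piv=.087,disc=.082)
W={}
for k,(a,b) in pts.items():
    p,e=tri(a,b);h=H.get(k,.078);W[k]=(plane("top",a,h)+plane("scene",b,h))/2
    print(k,p.round(4),"gap",round(e,4),plane("top",a,h).round(4),plane("scene",b,h).round(4))
x=(W["FL"]+W["FR"]-W["NL"]-W["NR"])[:2];yaw=np.arctan2(x[1],x[0]);fr=sum(W[k] for k in("FL","FR","NL","NR"))/4
print("frame",fr.round(4),"yaw",yaw)
ex=np.array([np.cos(yaw),np.sin(yaw)]);ey=np.array([-ex[1],ex[0]])
d=np.array([W["FL"]-W["NL"],W["FR"]-W["NR"]])[:,:2];print("long yaws",np.arctan2(d[:,1],d[:,0]))
L=lambda p:np.array([(p-fr)[:2]@ex,(p-fr)[:2]@ey]).round(4)
W["tin"]=plane("top",(303,425),.1)
for k in W: print(k,"local",L(W[k]))
c=(W["disc"]-W["piv"])[:2];print("disc r",np.hypot(*c),"cover",np.arctan2(-c@ey,-c@ex))
for e in ((152,35),(25,412),(665,185),(545,575)): print("duct corner top",L(plane("top",e,.07)))
print("flange tri", tri((665,185),(48,180)),tri((545,575),(325,25)),tri((25,412),(660,292)))
E
```

```text
FL [0.707  0.1073 0.0756] gap 0.0001 [0.7063 0.1071 0.078 ] [0.7084 0.1082 0.078 ]
FR [0.6829 0.0304 0.0749] gap 0.0005 [0.682  0.0305 0.078 ] [0.685  0.0315 0.078 ]
NL [0.5301 0.1646 0.0741] gap 0.0003 [0.5294 0.1643 0.078 ] [0.5333 0.1656 0.078 ]
NR [0.5051 0.0884 0.0759] gap 0.0006 [0.505 0.088 0.078] [0.5067 0.0895 0.078 ]
piv [ 0.5988 -0.0576  0.0803] gap 0.001 [ 0.5972 -0.0568  0.087 ] [ 0.6038 -0.0544  0.087 ]
disc [ 0.5311 -0.0353  0.0743] gap 0.0024 [ 0.5305 -0.0361  0.082 ] [ 0.5368 -0.0301  0.082 ]
plFarL [0.6196 0.1252 0.0702] gap 0.0008 [0.6178 0.1249 0.078 ] [0.6252 0.1275 0.078 ]
plFarR [0.6022 0.0674 0.0753] gap 0.0011 [0.6019 0.0668 0.078 ] [0.6039 0.069  0.078 ]
frame [0.607  0.0981 0.078 ] yaw -0.31448348424517614
long yaws [-0.31500083 -0.31397062]
FL local [0.0925 0.0401]
FR local [ 0.0934 -0.0401]
NL local [-0.0926  0.0402]
NR local [-0.0933 -0.0402]
piv local [ 0.0413 -0.1482]
disc local [-0.0292 -0.1475]
plFarL local [0.0051 0.0312]
plFarR local [ 0.0054 -0.03  ]
tin local [-0.0914 -0.0785]
disc r 0.07052524974807688 cover -0.00994701422214039
duct corner top [0.1235 0.0948]
duct corner top [-0.1333  0.0926]
duct corner top [ 0.128  -0.2491]
duct corner top [-0.132  -0.2479]
flange tri (array([ 0.65289131, -0.17850358,  0.06178078]), np.float64(0.0024525345464500954)) (array([ 0.4059341 , -0.09885547,  0.06119979]), np.float64(0.003047353516621119)) (array([0.50928725, 0.23091601, 0.06075063]), np.float64(0.004270983615832949))
```

The calibration is consistent. The duct frame is at (0.607, 0.098) with yaw −0.314, the plate is about shut, the cover is at about 0, and the measured heights fit the text. I'll move above the plate with the fingers closed, aiming for local (−0.05, 0).

Careful with the scale: turns go in shares of pi rad. That gives: -0.119 rad / 3.1416 = -0.0379.

>>> creep_tool --ticks '[[[-0.04,-0.025,0],-0.0064,0],[[-0.08,-0.05,0],-0.0127,0],[[-0.12,-0.075,0],-0.0191,0],[[-0.16,-0.1,0],-0.0255,0],[[-0.2,-0.125,0],-0.0318,0],[[-0.24,-0.15,0],-0.0379,0],[[-0.28,-0.175,0],-0.0379,0],[[-0.32,-0.2,0],-0.0379,0],[[-0.36,-0.225,0],-0.0379,0],[[-0.4,-0.25,0],-0.0379,0],[[-0.44,-0.275,0],-0.0379,0],[[-0.46,-0.286,0],-0.0379,0]]' --clamp_n 20

```text
time: 1.3
ee_pos: [0.5614, 0.1094, 0.2444]
eef_rot: [0.159, 0.987, -0.001, 0.0]
ft_force: [-0.8, 0.1, -0.0]
width: 0.0028
grip_force: 0.0
```

>>> creep_tool --ticks '[[[0,0,0.03],0,0],[[0,0,0.06],0,0],[[0,0,0.09],0,0],[[0,0,0.115],0,0],[[0,0,0.115],0,0]]'

```text
time: 1.8
ee_pos: [0.5575, 0.1137, 0.126]
eef_rot: [0.157, 0.988, -0.002, -0.003]
ft_force: [-0.7, 0.6, 0.4]
width: 0.0005
grip_force: 0.0
```

>>> creep_tool --ticks '[[[0,0,0.012],0,0],[[0,0,0.02],0,0],[[0,0,0.023],0,0],[[0,0,0.025],0,0],[[0,0,0.025],0,0],[[0,0,0.025],0,0]]'

```text
time: 2.4
ee_pos: [0.5601, 0.1143, 0.105]
eef_rot: [0.157, 0.988, 0.0, 0.0]
ft_force: [0.1, 0.1, 1.2]
width: 0.0001
grip_force: 0.0
```

>>> creep_tool --ticks '[[[0,0,0.001],0,0],[[0,0,0.002],0,0],[[0,0,0.003],0,0],[[0,0,0.003],0,0],[[0,0,0.003],0,0]]'

```text
time: 2.9
ee_pos: [0.5599, 0.1143, 0.1015]
eef_rot: [0.157, 0.988, 0.0, -0.0]
ft_force: [-0.0, -0.1, -0.5]
width: 0.0005
grip_force: 0.0
```

>>> creep_tool --ticks '[[[0,0,0.001],0,0],[[0,0,0.002],0,0],[[0,0,0.002],0,0],[[0,0,0.002],0,0]]'

```text
time: 3.3
ee_pos: [0.5606, 0.1141, 0.1005]
eef_rot: [0.157, 0.988, 0.0, 0.001]
ft_force: [-0.6, -1.7, 7.0]
width: 0.0007
grip_force: 3.5
```

>>> creep_tool --ticks '[[[0,0,0.001],0,0],[[0,0,0.001],0,0],[[0,0,0.001],0,0]]'

```text
time: 3.6
ee_pos: [0.5613, 0.1139, 0.1004]
eef_rot: [0.157, 0.988, 0.001, 0.002]
ft_force: [-2.1, -1.9, 14.8]
width: 0.0003
grip_force: 6.6
```

About 15 N of press is in the range I want. I'll drag part of the way first and check the force.

>>> creep_tool --ticks '[[[-0.005,0,0],0,0],[[-0.01,0,0],0,0],[[-0.015,0,0],0,0],[[-0.02,0,0],0,0],[[-0.025,0,0],0,0],[[-0.03,0,0],0,0]]'

```text
time: 4.2
ee_pos: [0.5898, 0.1046, 0.1004]
eef_rot: [0.157, 0.988, 0.0, 0.001]
ft_force: [-2.4, -1.4, 12.9]
width: 0.0005
grip_force: 6.7
```

>>> creep_tool --ticks '[[[-0.005,0,0],0,0],[[-0.01,0,0],0,0],[[-0.015,0,0],0,0],[[-0.02,0,0],0,0],[[-0.025,0,0],0,0],[[-0.03,0,0],0,0],[[-0.035,0,0],0,0],[[-0.04,0,0],0,0]]'

```text
time: 5.0
ee_pos: [0.6278, 0.0922, 0.1004]
eef_rot: [0.157, 0.988, 0.0, 0.001]
ft_force: [-2.5, -1.1, 12.4]
width: 0.0006
grip_force: 6.3
```

```bash
python3 - <<'E'
from bench import r
import cv2
c=r.camera("scene")["img"][150:290,235:405]
cv2.imwrite("pics/s1.png",cv2.resize(c[:,:,::-1],None,fx=4,fy=4,interpolation=cv2.INTER_CUBIC))
E
```

```text
(no output)
```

View pics/s1.png

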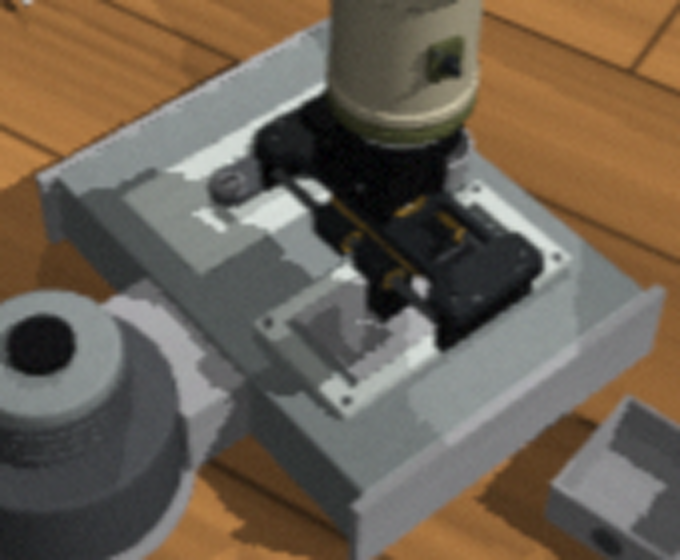

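The plate is following the finger. Its far edge is at about (305,325)–(350,380), roughly 10 mm from the far stop. I'll carry on past the stop and let the finger slip.

>>> creep_tool --ticks '[[[-0.005,0,0],0,0],[[-0.01,0,0],0,0],[[-0.014,0,0],0,0],[[-0.017,0,0],0,0],[[-0.02,0,0],0,0],[[-0.02,0,0],0,0]]'

```text
time: 5.65
ee_pos: [0.644, 0.088, 0.1004]
eef_rot: [0.156, 0.988, 0.001, -0.002]
ft_force: [-17.3, 2.0, 22.6]
width: 0.0006
grip_force: 11.3
```

>>> creep_tool --ticks '[[[0,0,-0.01],0,0],[[0,0,-0.03],0,0],[[0,0,-0.06],0,0],[[0,0,-0.06],0,0]]'

```text
time: 6.05
ee_pos: [0.6477, 0.0864, 0.163]
eef_rot: [0.157, 0.988, 0.001, 0.003]
ft_force: [0.8, -0.2, 0.1]
width: 0.0004
grip_force: 0.0
```

The stop was reached: the reaction along the slide rose to 17 N. Next I'll move to the tin side of the cover, in the gap at local (−0.015, −0.08), and lower to about 6.5 mm above the duct.

>>> creep_tool --ticks '[[[0.03,-0.04,0],0,0],[[0.057,-0.082,0],0,0],[[0.057,-0.082,0],0,0],[[0.057,-0.082,0.03],0,0],[[0.057,-0.082,0.05],0,0],[[0.057,-0.082,0.06],0,0],[[0.057,-0.082,0.064],0,0],[[0.057,-0.082,0.064],0,0],[[0.057,-0.082,0.064],0,0]]'

```text
time: 6.95
ee_pos: [0.5665, 0.0261, 0.0954]
eef_rot: [0.157, 0.988, 0.0, 0.001]
ft_force: [0.3, -0.4, 0.6]
width: 0.0004
grip_force: 0.0
```

```bash
python3 - <<'E'
from bench import r
import cv2
c=r.camera("scene")["img"][150:290,235:405]
cv2.imwrite("pics/s2.png",cv2.resize(c[:,:,::-1],None,fx=4,fy=4,interpolation=cv2.INTER_CUBIC))
print(r.read_state()["ee_pos"],r.read_state()["ft_force"])
E
```

```text
[0.56652931 0.02614296 0.09546077] [ 0.00642203 -0.19675365 -0.09309393]
```

View pics/s2.png

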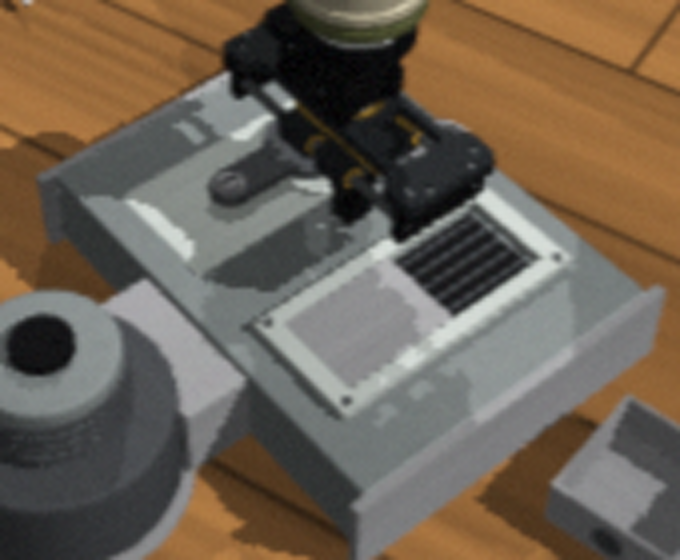

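The slide plate is fully open, with the barred opening clear at (465,258). The finger is in the gap beside the cover at (350,205), but about 3.5 mm too low, so I'll raise it and then push sideways.

>>> creep_tool --ticks '[[[0,0,-0.0035],0,0],[[0,0,-0.0035],0,0],[[0,0,-0.0035],0,0]]'

```text
time: 7.3
ee_pos: [0.5661, 0.0262, 0.0985]
eef_rot: [0.157, 0.988, 0.0, 0.0]
ft_force: [-0.1, -0.1, 0.6]
width: 0.0006
grip_force: 0.0
```

>>> creep_tool --ticks '[[[0,-0.01,0],0,0],[[0,-0.02,0],0,0],[[0,-0.03,0],0,0],[[0,-0.038,0],0,0],[[0,-0.046,0],0,0],[[0,-0.054,0],0,0],[[0,-0.06,0],0,0]]'

```text
time: 8.0
ee_pos: [0.547, -0.0317, 0.098]
eef_rot: [0.157, 0.988, 0.0, -0.0]
ft_force: [0.3, 1.0, 0.2]
width: 0.0005
grip_force: 0.6
```

>>> creep_tool --ticks '[[[0,-0.007,0],0,0],[[0,-0.014,0],0,0],[[0,-0.021,0],0,0],[[0,-0.027,0],0,0],[[0,-0.031,0],0,0],[[0,-0.033,0],0,0],[[0,-0.033,0],0,0]]'

```text
time: 8.7
ee_pos: [0.5367, -0.0627, 0.0979]
eef_rot: [0.157, 0.988, -0.0, -0.0]
ft_force: [-0.6, 0.6, 0.7]
width: 0.0002
grip_force: 0.1
```

>>> creep_tool --ticks '[[[0,0.006,0],0,0],[[0,0.01,0],0,0],[[0,0.01,-0.03],0,0],[[0,0.01,-0.07],0,0],[[0.04,0.01,-0.11],0,0],[[0.08,0.01,-0.15],0,0],[[0.12,0.01,-0.19],0,0],[[0.16,0.01,-0.22],0,0],[[0.2,0.01,-0.22],0,0],[[0.2,0.01,-0.22],0,0]]'

```text
time: 9.7
ee_pos: [0.3475, 0.0107, 0.3204]
eef_rot: [0.155, 0.988, 0.001, 0.002]
ft_force: [0.4, 0.1, -0.4]
width: -0.0001
grip_force: 0.0
```

```bash
python3 - <<'E'
from bench import r
import cv2
n=[cv2.resize(r.camera(k)["img"][y:y+140,x:x+170,::-1],None,fx=4,fy=4,interpolation=cv2.INTER_CUBIC) for k,x,y in(("top",225,130),("scene",235,150))]
for k,i in zip("ts",n): cv2.imwrite(f"pics/{k}3.png",i)
E
```

```text
(no output)
```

View pics/t3.png

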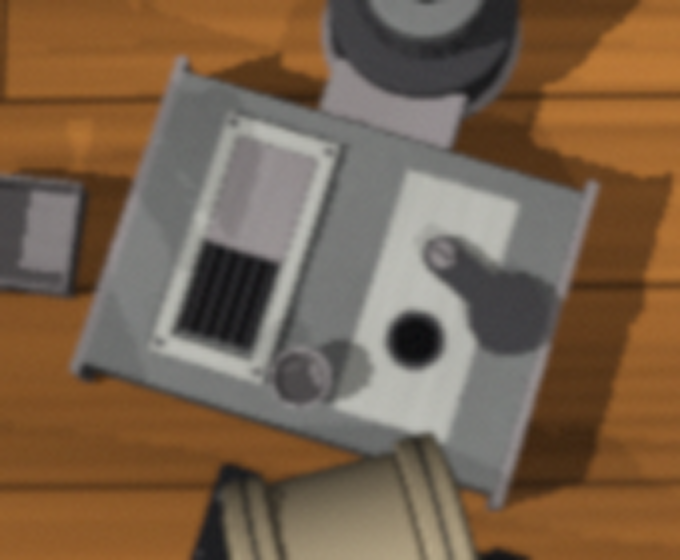

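View pics/s3.png

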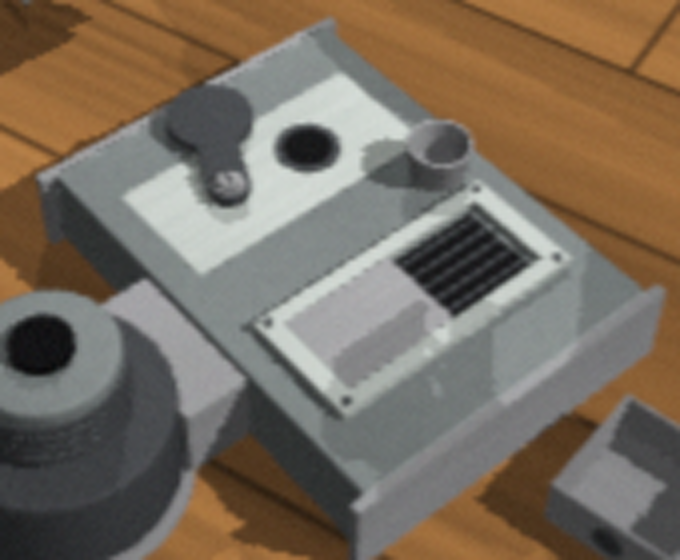

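Both views show the job done:
- **Damper:** the plate is against the far end of the frame, and the barred opening is clear (top view (225,300), scene view (465,258)).
- **Cover:** it is swung aside to (512,312), and the port at (415,340) is completely uncovered.
- **Tin:** it is where it started, and the arm is clear.

I'm handing the job in.

```bash
python3 -c "
from bench import r
print(r.close_job())"
```

```text
the job is handed in; nothing more can be done
None
```

The job is handed in: the damper plate is fully open against its far stop, the cover is swung clear of the measuring port, and the last pictures show the tin where it started and the arm touching nothing.

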